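# Open the locked ratchet clamp and lock the scraper in it

## Robot

A 6-joint arm with a two-finger parallel gripper is mounted at the origin on a cart in front of the work surface, level with it; the furniture and walls round the work are solid. World frame = base frame: x ahead of the robot, y to its left, z up, the work surface at z = 0. Lengths are in mm, angles in rad, forces in N, time in s.
With the tool pointing down it reaches from about 275 to 1000 mm from the base axis. Payload 8.4 kg.
Tool frame: the origin (TCP) lies on the mounting face of the last link; the fingertips stand 173 mm ahead of it and the grasp point (between the pads) lies 155 mm ahead of it; z points along the fingers, y is the direction in which the jaws open and shut (so a half turn about z gives the same grasp; the last joint's range is limited). The gripper opens to 85 mm and grips with 20 to 120 N. Pads are 22 mm wide; open, the fingers measure 114 mm over their backs; the gripper's body (76 mm by 85 mm) begins 54 mm behind the grasp point. The pads swing forward as they close: fully open they stand 13 mm farther back than shut.
Start: joints at [-1.212, 0.353, 1.633, -0, 1.155, -0.002], TCP at [220.638, -584.763, 404.681] pointing down, gripper open.
Joint ranges: [-2.63, 2.63], [-0.92, 2.1], [0.06, 2.66], [-1.3, 4.44], [0, 2.69], [-3.02, 3.02]. Speed limits (rad/s): [2.22, 2.22, 2.79, 3.14, 3.14, 3.14].

## Interface

Orientations are given as [roll, pitch, yaw] about the fixed x, y, z axes, in that order (R = Rz(yaw) Ry(pitch) Rx(roll)).
In Python, from rig import r, grab_frame, spotter gives the robot as it stands.
- The arm moves only by the tool apply_moves, never from a script. Its argument "motion" is text: rows parted by semicolons, each of 5 numbers parted by spaces: the opening, from -1 (shut) to 1 (fully open), then the shift along the tool's x, y, z as a fraction of full scale, then the turn about the tool's z as a fraction of full scale. In form: hand x y z twist; .... A call has 1 to 20 rows; each row is the pose to reach, as a shift and turn from the pose commanded when the call began, along the tool's axes at that moment, turning the shorter way round; what a row does not reach only later rows make up. Full scale, the value 1, is 1 m for a shift and pi rad for a turn. A row lasts 1/12 s, in which the tool goes at most 41.7 mm and 7.16 degrees, less where a joint would pass 70% of its speed; a pose out of reach is approached as far as the arm can. A call with a number of a shift or a turn outside -1 to 1 is refused whole. A call with a gripper value outside its range is refused whole. The fingers move at their own pace and stop on an object; "squeeze" is the grip in N (left out, the last holds). Time passes only in rows, so rows that repeat a pose let the fingers close. It gives the time, the measured TCP pose, the force and the opening at its end, in the units of the state.
- r.sense(): the state, without advancing time (a new reading comes with each control period).
- grab_frame(name): name is "scene" or "top"; returns a dict with "img" (400x640x3 uint8, red, green, blue), "fx", "fy", "cx", "cy" (pixels), "R" (3x3) and "t" (3): a world point X has camera coordinates R X + t. Camera axes: x right, y down, z forward; pixel columns grow to the right and rows downward; lengths in mm; the calibration is good to about 2 mm. A picture is of the moment at which its call begins. There is no depth.
- r.sign_off(): hands the job in, once; it reports no verdict.
Trained networks look in the newest picture that a camera, given by its name, has taken for a name from the list of things; names that differ only in an ending like _2 or _b are one class to them, and where a whole thing is asked for, a point or a joint stands for the part that bears it (a point fixed in the world has none). Each returns a list of dicts, best first, with "conf" (0 to 1); they miss things now and then, are a little off and sometimes report something else, mostly with a low value. They report only what shows in the picture. A call takes as long as a camera call.
- spotter.boxes_of(query, camera): "point" ([x, y, z] in mm, in world coordinates, good to about 4 mm: the middle of the surface that is visible of it).
- spotter.place_of(query, camera): "point" ([x, y, z] in mm, in world coordinates, good to about 4 mm: a listed point, or the origin of a listed thing).
The state is a dict: "clock": time; "qpos": joint angles; "qvel": joint speeds; "joint_efforts": joint torques, N m; "eef_pos": TCP position; "tcp_rot": TCP orientation; "contact_force": force on the tool from outside, world axes, zero at the start; "wrist_torque": the same for the moment, N m; "opening": opening from 0.0 (shut) to 1.0 (fully open).
Only numpy, scipy, OpenCV 4.12 (cv2) and the standard library are available. Lean on these libraries where they do the work, as an engineer would, in place of code of your own. Each camera call takes 0.05 s, during which the arm holds its last target.

## Task

The scissor clamp bolted to the table is locked shut on its ratchet: press the round thumb plate of its left handle (left as seen from the handle end) down so that the ratchet lets go and the clamp springs open. Lay the paint scraper flat on the clamp's rail, the rear half of its handle between the open jaw pads and its blade pointing out, away from the clamp's handles, and let go of it. Then squeeze the two handles together until the ratchet catches, so that the clamp stays shut by itself and holds the scraper ready for honing; leave the tube, the tape roll and the twin cup on the table where they are.

Things in the scene. Friction and masses are not known exactly. Their poses are not given: they have to be found in the camera images.
- clamp: Steel scissor clamp, 197 mm long, lying flat on a dark steel foot fixed to the table; like big locking forceps. Origin: on the table under the pivot. Its x points from the pivot to the jaws (handles towards -x), y to the left handle, z up. Foot: x -40 to 140, y +-37 mm, 10 mm high. Pivot head 51 mm high. Behind the foot the handles pass over bare table.
- left_thumb_plate (a point): Middle of the top of the left handle's round thumb plate (28 mm across, 8 mm thick): at the start clamp frame (-105, 16.5, 46) mm. It moves with the handle. The right plate is its mirror image. Press it straight down to release; it then slides out sideways by up to 24 mm.
- squeeze_point (a point): Midway between the two handle bars where to squeeze them, clamp frame (-65, 0, 40) mm. Bars: 9 mm wide, z 34 to 46 mm, x -26 to -98 mm; outer faces here 28 mm apart when locked empty, about 58 mm when open. The ratchet's cross bar lies under them at x -78 to -94 mm, z 19 to 30 mm: keep off it.
- rail_pads (a point): Point on top of the rail, midway between the jaw pads: clamp frame (62, 0, 30) mm. The rail is 18 mm wide and runs along clamp x from 28 to 124 mm. Pads: x 50 to 74, z 32 to 48 mm, 42 mm apart when open, 14 mm locked empty. The jaw bars behind them reach x = 78 mm and, open, y = +-45 mm; beyond x = 80 mm the rail is free on both sides.
- left_arm (a joint): Swing of the left handle about the pivot, rad; the right one mirrors it. 0 = locked shut on the innermost tooth (start); 0.225 = fully open, where a spring drives both (about 7 N at a thumb plate). Going shut, three teeth catch at about 0.06, 0.03 and 0.00; short of the first the handles spring open again.
- left_handle (a joint): Bend of the left handle down against its own spring, rad; 0 at rest, 0.10 at the stop. By 0.05 (thumb plate 4 mm down, 3 to 5 N) the teeth are clear of the pawl and the handles fly apart; 0.10 is 8.5 mm down, 5 to 7 N. The right handle does not bend.
- left_pad: Rubber-faced jaw pad of the left handle's arm; the arms cross, so it lies at the rail's clamp -y side. 24 x 7 x 16 mm, origin in the middle of its face. Sprung: yields up to 8 mm with 3 to 11 N, so the handles travel on after the pads touch and each further tooth grips harder; squeezing takes 10 to 20 N a finger.
- right_pad: The same pad on the other jaw (clamp +y side of the rail).
- scraper: Loose paint scraper, 166 mm long, 0.06 kg, lying flat: handle 92 mm long, 24 mm wide, 18 mm high, and a thin flat blade 35 mm wide. Origin: middle of its underside; +y to the handle end (handle y = -9 to 83 mm), -y to the blade edge (y = -83 mm), z up. A good place to grasp across it is y = 20 to 30 mm.
- scraper_handle_end (a point): Rear end of the scraper's handle, scraper frame (0, 83, 9) mm. In the clamp it belongs 20 to 50 mm ahead of the pivot (clamp x), best about 38 mm, so that the pads lie wholly on the handle.
- scraper_blade_tip (a point): Middle of the scraper's blade edge, scraper frame (0, -83, 1) mm.
- tube_green: Bystander, loose: paint tube 133 mm long, 39 mm wide, 30 mm high. Origin: middle of its underside.
- masking_roll: Bystander, loose: roll of masking tape lying flat, 100 mm across, 25 mm high. Origin: middle of its underside.
- dipper: Bystander, loose: small twin metal cup, 81 x 39 mm, 22 mm high. Origin: middle of its underside.

How it is judged:
By the outcome, as a careful person would: the job done as asked, in the order asked, and still so for the second after the job is handed in, with the robot touching nothing.
It also fails if it takes over 58 s, if anything falls off the work surface, if the arm or the gripper's body presses on something with over 40 N, if the wrist force passes 120 N, or if a joint passes its speed limit or range.

## Working session

There is one attempt and no reset: what is moved stays moved. The work goes in short steps, Python scripts to look and compute and a tool call to move; the robot and the scene stay as the last step left them, time stands still between calls to the robot, and variables do not carry over. Pictures are saved under pics/ and viewed, and the job is handed in when it is done.

Besides the shell and the picture viewer there is one more tool, called after ">>>" as name(argument=value, ...) on one line, values as JSON. apply_moves: Moves the arm, as the interface text tells. Its arguments: {"type":"object","properties":{"motion":{"type":"string"},"squeeze":{"type":"number"}},"required":["motion"]}

```bash
ls; mkdir -p pics; python3 - <<'E'
from rig import r, grab_frame, spotter
import cv2
for n in ["scene","top"]:
    f=grab_frame(n); cv2.imwrite(f"pics/{n}0.png",f["img"][:,:,::-1])
    print(n,f["fx"],f["cx"],f["cy"],f["R"],f["t"])
    for q in ["clamp","left_thumb_plate","squeeze_point","rail_pads","left_pad","right_pad","scraper","scraper_handle_end","scraper_blade_tip","tube_green","masking_roll","dipper"]:
        print(q,[(d["conf"],d["point"]) for d in spotter.place_of(q,n)[:2]])
print(r.sense())
E
```

```text
pics
scene 483.73056502584416 324.3646054800105 199.40448735425147 [[-0.45747408 -0.88883042  0.02641865]
 [-0.35013165  0.15274118 -0.92416339]
 [ 0.81738932 -0.4320308  -0.38108279]] [ 255.07052574  269.33769705 1006.51089893]
clamp [(0.73, [555.9, -61.9, 0.1])]
left_thumb_plate [(0.68, [452.3, -48.3, 44.7])]
squeeze_point [(0.59, [491.7, -69.9, 38.4])]
rail_pads [(0.57, [618.0, -58.1, 31.9])]
left_pad [(0.53, [616.4, -70.6, 40.3])]
right_pad [(0.4, [615.7, -53.9, 42.4])]
scraper [(0.48, [550.6, 296.9, -3.5])]
scraper_handle_end [(0.51, [479.2, 336.3, 8.9]), (0.41, [617.5, -67.6, 44.4])]
scraper_blade_tip [(0.58, [627.6, 260.5, 3.2])]
tube_green []
masking_roll [(0.81, [729.1, 283.5, -1.6])]
dipper []
top 449.34540864737886 314.3804736912556 195.60128087859977 [[ 0.01520254 -0.99987025 -0.00532538]
 [-0.99397718 -0.01453442 -0.1086191 ]
 [ 0.1085276   0.00694459 -0.99406918]] [  -4.80824015  575.08756937 1332.53683526]
clamp [(0.97, [552.7, -63.1, 0.4])]
left_thumb_plate [(0.72, [448.2, -51.8, 45.1])]
squeeze_point [(0.57, [494.1, -65.0, 46.8])]
rail_pads []
left_pad [(0.36, [615.1
[... 344 characters left out ...]
)]
{'clock': 1.3, 'qpos': array([-1.21241300e+00,  3.52977519e-01,  1.63340528e+00,  6.41357692e-06,
        1.15514972e+00, -2.37934651e-03]), 'qvel': array([ 1.36831037e-03, -7.05082391e-04,  3.30667068e-05,  2.24618365e-03,
        5.05553121e-04, -1.63372381e-04]), 'joint_efforts': array([-9.50358299e-04, -6.05183315e+01, -3.42445779e+01, -6.77132607e-05,
        9.54765674e-04,  2.84951489e-05]), 'eef_pos': array([ 220.63304252, -584.76941981,  404.69275364]), 'tcp_rot': array([ 3.14153250e+00, -5.72455220e-06,  3.60760088e-01]), 'contact_force': array([-0.30838285,  0.16594312, -0.29264744]), 'wrist_torque': array([-0.00272089,  0.03812616, -0.05675933]), 'opening': 1.0004159371217722}
```

View pics.

View pics/scene0.png

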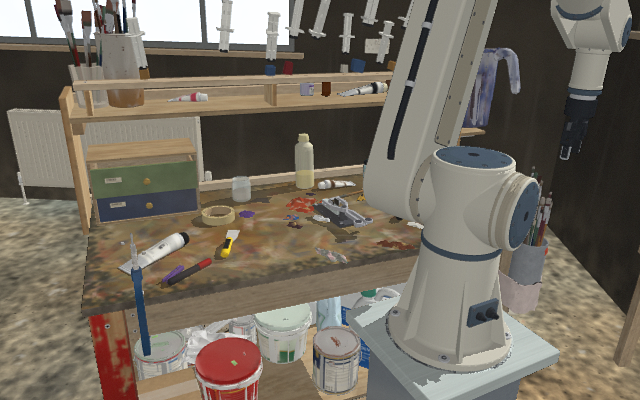

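View pics/top0.png

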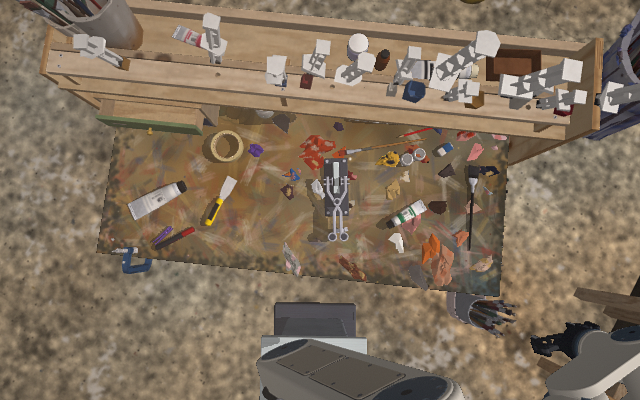

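```bash
cat > h.py <<'E'
import numpy as np,cv2
T=dict(f=449.34540864737886,cx=314.3804736912556,cy=195.60128087859977,R=np.array([[0.01520254,-0.99987025,-0.00532538],[-0.99397718,-0.01453442,-0.1086191],[0.1085276,0.00694459,-0.99406918]]),t=np.array([-4.80824015,575.08756937,1332.53683526]))
def proj(P):
    c=np.atleast_2d(P)@T['R'].T+T['t']; return np.c_[c[:,0]/c[:,2]*T['f']+T['cx'],c[:,1]/c[:,2]*T['f']+T['cy']]
def unproj(u,v,z):
    d=T['R'].T@np.array([(u-T['cx'])/T['f'],(v-T['cy'])/T['f'],1]); o=-T['R'].T@T['t']; return o+d*(z-o[2])/d[2]
def c2w(p,o,yaw):
    p=np.atleast_2d(p).astype(float); c,s=np.cos(yaw),np.sin(yaw)
    return np.c_[o[0]+c*p[:,0]-s*p[:,1],o[1]+s*p[:,0]+c*p[:,1],p[:,2]]
def crop(img,x0,y0,w,h,k,polys,name):
    c=cv2.resize(img[y0:y0+h,x0:x0+w],None,fx=k,fy=k,interpolation=cv2.INTER_CUBIC)
    for P,col in polys:
        q=(proj(P)-[x0,y0]+0.5)*k
        cv2.polylines(c,[np.round(q).astype(int)],True,col,1)
    cv2.imwrite(name,c)
def circ(x,y,z,rad):
    a=np.linspace(0,6.28,24); return np.c_[x+rad*np.cos(a),y+rad*np.sin(a),0*a+z]
def clampolys(o,yaw,a=0):
    L=[]
    for z,col in((0,(0,255,0)),(10,(0,255,255))): L.append((c2w([[-40,-37,z],[140,-37,z],[140,37,z],[-40,37,z]],o,yaw),col))
    L.append((c2w([[28,-9,30],[124,-9,30],[124,9,30],[28,9,30]],o,yaw),(255,0,255)))
    for s in(1,-1): L.append((c2w(circ(-105,16.5*s,46,14),o,yaw),(255,255,0)))
    L.append((c2w(circ(0,0,51,5),o,yaw),(0,0,255)))
    return L
E
python3 - <<'E'
from h import *
im=cv2.imread('pics/top0.png')
crop(im,285,145,105,105,6,[], 'pics/c0.png')
crop(im,285,145,105,105,6,clampolys((553.5,-62.5),0.01), 'pics/c1.png')
S=c2w([[-12,-9,18],[12,-9,18],[12,83,18],[-12,83,18]],(552.5,299),0)
d=np.array([632,260])-np.array([477,335]);yaw=np.arctan2(d[1],d[0])+np.pi/2
print('yaw',yaw)
crop(im,190,165,60,70,8,[(c2w([[-12,-9,9],[12,-9,9],[12,83,9],[-12,83,9]],(552.5,299),yaw),(0,255,0)),(c2w([[-17,-83,1],[17,-83,1]],(552.5,299),yaw),(255,0,0))],'pics/c2.png')
E
```

```text
yaw 1.120135000714263
```

View pics/c0.png

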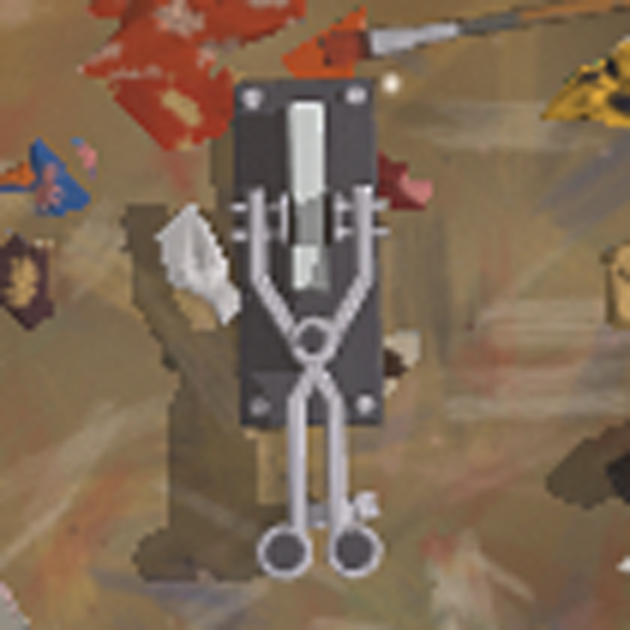

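View pics/c1.png

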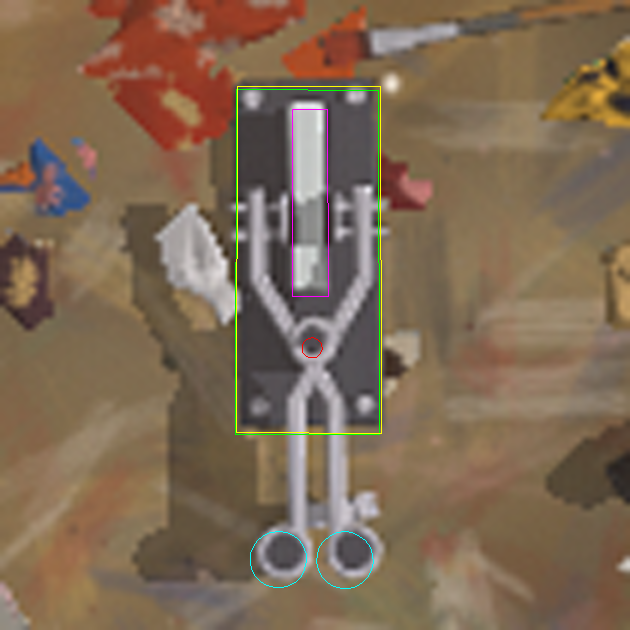

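View pics/c2.png

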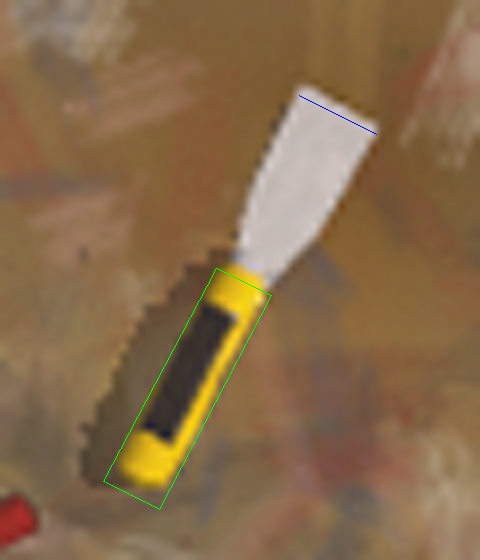

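```bash
python3 - <<'E'
from h import *
from scipy.optimize import least_squares as ls
px=np.array([[285,551],[354,550],[314,340],[236,81],[375,79],[241,426],[381,424],[288,103],[325,102]])/6+[285,145]-0.5
m=np.array([[-105,16.5,46],[-105,-16.5,46],[0,0,51],[140,37,10],[140,-37,10],[-40,37,10],[-40,-37,10],[124,9,30],[124,-9,30]])
s=ls(lambda p:(proj(c2w(m,p[:2],p[2]))-px).ravel(),[555,-62,.02],loss='soft_l1')
print(s.x,s.fun.reshape(-1,2).round(2))
px2=np.array([[300,87],[378,129],[146,476],[219,262],[273,296]])/8+[190,165]-0.5
m2=np.array([[17.5,-83,1],[-17.5,-83,1],[0,81,14],[12,-9,9],[-12,-9,9]])
s2=ls(lambda p:(proj(c2w(m2,p[:2],p[2]))-px2).ravel(),[552,299,1.12],loss='soft_l1')
print(s2.x,s2.fun.reshape(-1,2).round(2))
im=cv2.imread('pics/top0.png')
crop(im,285,145,105,105,6,clampolys(s.x[:2],s.x[2]), 'pics/c3.png')
o,y=s2.x[:2],s2.x[2]
crop(im,190,165,60,70,8,[(c2w([[-12,-9,z],[12,-9,z],[12,83,z],[-12,83,z]],o,y),(0,255,0)) for z in(0,18)]+[(c2w([[-17.5,-83,1],[17.5,-83,1]],o,y),(255,0,0))],'pics/c4.png')
a=cv2.imread('pics/c3.png');b=cv2.imread('pics/c4.png');b=cv2.copyMakeBorder(b,0,70,0,0,cv2.BORDER_CONSTANT);
c=np.hstack([a,b]);cv2.imwrite('pics/c5.png',cv2.resize(c,None,fx=.7,fy=.7))
E
```

```text
[ 5.57291208e+02 -6.37730744e+01  3.21564640e-02] [[ 0.03  0.23]
 [-0.36  0.2 ]
 [ 0.04 -0.03]
 [-0.45 -0.17]
 [ 0.17 -0.26]
 [-0.16  0.12]
 [ 0.63  0.03]
 [ 0.22 -0.11]
 [-0.07 -0.05]]
[554.75148917 296.9469797    1.13867518] [[-0.13  0.15]
 [ 0.13 -0.31]
 [-0.83  1.2 ]
 [ 0.26  0.02]
 [ 0.43 -0.88]]
```

View pics/c5.png

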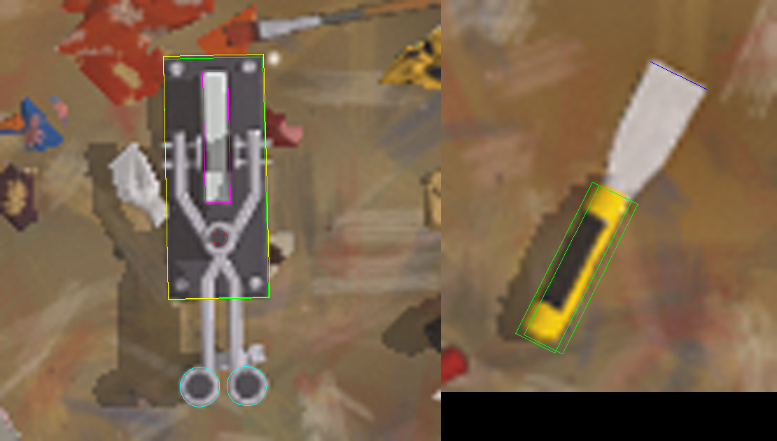

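```bash
cat >> h.py <<'E'
CO=np.array([557.3,-63.8]);CY=0.032
def plan(eef,rpy,tgt,yaw):
    from scipy.spatial.transform import Rotation as Ro
    R=Ro.from_euler('xyz',rpy).as_matrix(); d=R.T@(np.array(tgt)-eef)/1000
    y0=np.arctan2(R[1,0],R[0,0]); tw=-((yaw-y0+np.pi)%(2*np.pi)-np.pi)/np.pi
    print('shift',d.round(4),'twist',round(tw,4),'mm',round(np.linalg.norm(d)*1000),'rows',max(np.linalg.norm(d)*1000/41.7,abs(tw)*180/7.16).round(1))
E
python3 - <<'E'
from h import *
from rig import r
R=np.array([[-0.45747408,-0.88883042,0.02641865],[-0.35013165,0.15274118,-0.92416339],[0.81738932,-0.4320308,-0.38108279]]);t=np.array([255.07052574,269.33769705,1006.51089893])
for z in(-100,0,100,200):
  c=R@np.array([260,-500,z])+t; print(z,c[:2]/c[2]*483.7+[324,199],proj([[260,-500,z]]))
s=r.sense()
p=c2w([[-105,20,0]],CO,CY)[0]; print(p)
plan(s['eef_pos'],s['tcp_rot'],[p[0],p[1],320],CY)
plan(s['eef_pos'],s['tcp_rot'],[p[0],p[1],405],CY)
E
```

```text
-100 [513.74946493 262.81315283] [[468.49604131 298.87182944]]
0 [519.67881258 233.3577006 ] [[479.60711715 302.83936065]]
100 [525.93166354 202.29516832] [[492.47435793 307.43398137]]
200 [532.53523566 169.49034479] [[507.54984766 312.8171213 ]]
[451.71386463 -47.16966572   0.        ]
shift [ 0.406  -0.4214  0.0847] twist 0.1046 mm 591 rows 14.2
shift [ 4.060e-01 -4.214e-01 -3.000e-04] twist 0.1046 mm 585 rows 14.0
```

>>> apply_moves(motion="-1 0 0 -0.12 0; -1 0 0 -0.12 0; -1 0 0 -0.12 0; -1 0.406 -0.421 -0.12 0.105; -1 0.406 -0.421 -0.12 0.105; -1 0.406 -0.421 -0.12 0.105; -1 0.406 -0.421 -0.12 0.105; -1 0.406 -0.421 -0.12 0.105; -1 0.406 -0.421 -0.12 0.105; -1 0.406 -0.421 -0.08 0.105; -1 0.406 -0.421 -0.08 0.105; -1 0.406 -0.421 -0.08 0.105; -1 0.406 -0.421 0 0.105; -1 0.406 -0.421 0.08 0.105; -1 0.406 -0.421 0.08 0.105; -1 0.406 -0.421 0.08 0.105; -1 0.406 -0.421 0.14 0.105; -1 0.406 -0.421 0.14 0.105; -1 0.406 -0.421 0.15 0.105; -1 0.406 -0.421 0.15 0.105")

```text
clock: 2.97
eef_pos: [451.3, -48.5, 258.0]
tcp_rot: [3.141, -0.002, 0.031]
contact_force: [0.5, 0.4, 0.3]
opening: -0.0
```

```bash
python3 - <<'E'
from h import *
from rig import r,grab_frame
f=grab_frame('top'); im=f['img'][:,:,::-1].copy(); cv2.imwrite('pics/t1.png',im)
s=r.sense();print(s['clock'],s['eef_pos'],s['tcp_rot'],s['opening'],s['contact_force'])
p=c2w([[-105,20,0]],CO,CY)[0]
plan(s['eef_pos'],s['tcp_rot'],[p[0],p[1],173+39],CY)
crop(im,285,145,105,105,6,[],'pics/t1c.png')
E
```

```text
3.0167 [449.99802418 -46.54038939 251.52846587] [-3.13972814  0.00706393  0.03109383] -0.0015218198164349593 [-0.56818386  0.71534663 -4.97769318]
shift [0.002  0.0008 0.0395] twist -0.0003 mm 40 rows 0.9
```

View pics/t1.png

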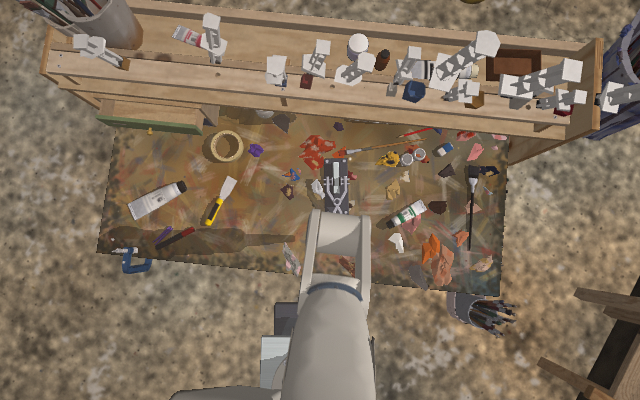

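>>> apply_moves(motion="-1 0 0 0.015 0; -1 0 0 0.025 0; -1 0 0 0.03 0; -1 0 0 0.034 0; -1 0 0 0.037 0; -1 0 0 0.039 0; -1 0 0 0.041 0; -1 0 0 0.042 0; -1 0 0 0.042 0; -1 0 0 0.042 0")

```text
clock: 3.85
eef_pos: [451.2, -49.8, 217.5]
tcp_rot: [3.141, -0.001, 0.031]
contact_force: [-1.2, -0.5, 2.4]
opening: -0.002
```

```bash
python3 - <<'E'
from h import *
from rig import r,grab_frame
f=grab_frame('top'); im=f['img'][:,:,::-1].copy()
s=r.sense();print(s['clock'],s['eef_pos'],s['contact_force'])
crop(im,300,140,75,75,8,[],'pics/t2c.png')
g=grab_frame('scene')['img'][:,:,::-1]; cv2.imwrite('pics/s2c.png',cv2.resize(g[170:250,270:400],None,fx=5,fy=5))
E
```

```text
3.9 [451.18795538 -49.76118113 217.43840949] [-0.33346667 -0.04665584  3.43807015]
```

View pics/t2c.png

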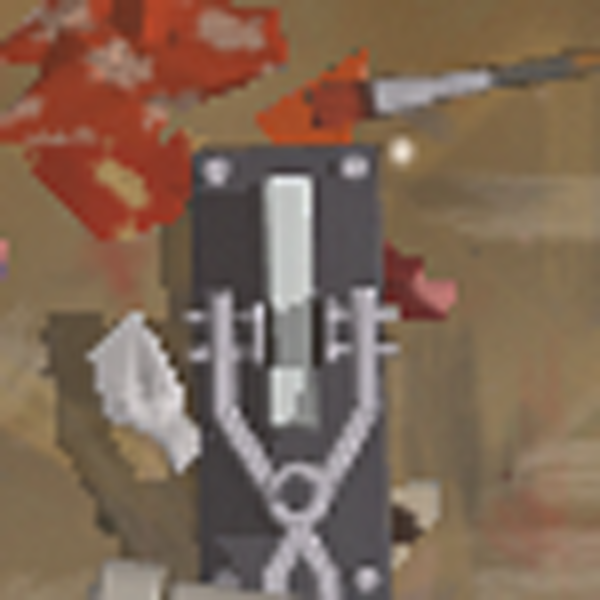

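View pics/s2c.png

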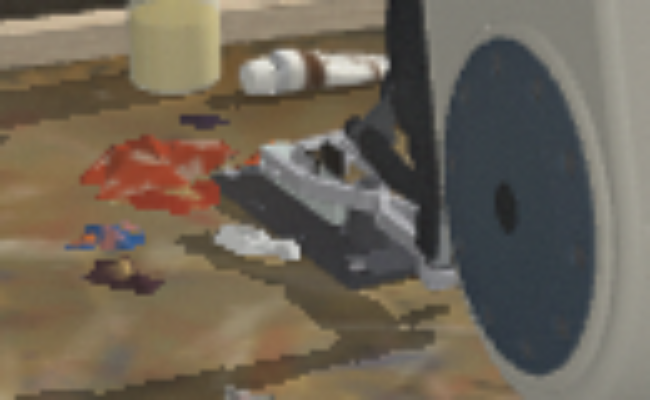

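>>> apply_moves(motion="-1 0 0 0.002 0; -1 0 0 0.004 0; -1 0 0 0.006 0; -1 0 0 0.006 0; -1 0 0 0.006 0; -1 0 0 0.006 0")

```text
clock: 4.45
eef_pos: [451.2, -49.4, 211.0]
tcp_rot: [-3.141, -0.0, 0.031]
contact_force: [-0.1, 2.2, 5.1]
opening: 0.002
```

```bash
python3 - <<'E'
from h import *
from rig import r,grab_frame
f=grab_frame('top'); im=f['img'][:,:,::-1].copy()
s=r.sense();print(s['clock'],s['eef_pos'],s['contact_force'])
crop(im,300,140,75,75,8,[],'pics/t3c.png')
E
```

```text
4.5 [451.06154853 -49.49497571 210.97114865] [0.27682917 1.23590433 2.94847423]
```

View pics/t3c.png

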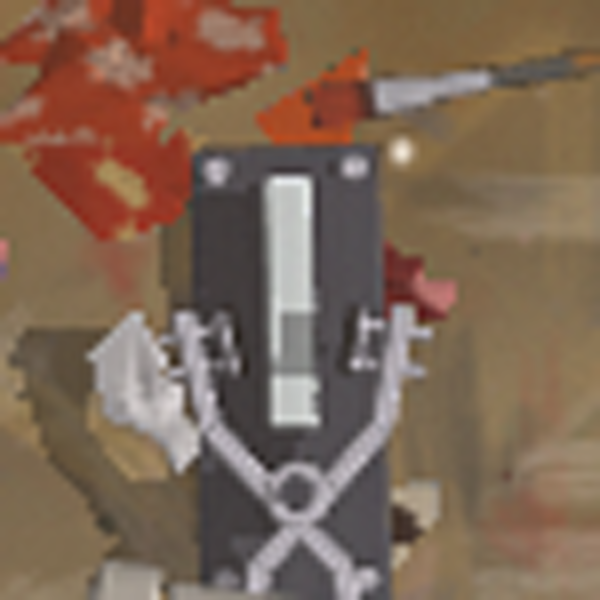

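```bash
python3 - <<'E'
from h import *
from rig import r
s=r.sense()
o=[554.75,296.95];y=1.1387
p=c2w([[0,25,0]],o,y)[0];print(p)
plan(s['eef_pos'],s['tcp_rot'],[p[0],p[1],280],y+np.pi/2+np.pi)
plan(s['eef_pos'],s['tcp_rot'],[p[0],p[1],280],y+np.pi/2)
E
```

```text
[532.04775361 307.41938436   0.        ]
shift [ 0.092  -0.3542 -0.069 ] twist 0.1474 mm 372 rows 8.9
shift [ 0.092  -0.3542 -0.069 ] twist -0.8526 mm 372 rows 21.4
```

>>> apply_moves(motion="-1 0 0 -0.04 0; -1 0 0 -0.08 0; -1 0 0 -0.11 0; 0.18 0.03 -0.05 -0.11 0.04; 0.18 0.092 -0.352 -0.11 0.147; 0.18 0.092 -0.352 -0.11 0.147; 0.18 0.092 -0.352 -0.11 0.147; 0.18 0.092 -0.352 -0.11 0.147; 0.18 0.092 -0.352 -0.11 0.147; 0.18 0.092 -0.352 -0.11 0.147; 0.18 0.092 -0.352 -0.11 0.147; 0.18 0.092 -0.352 -0.073 0.147; 0.18 0.092 -0.352 -0.073 0.147; 0.18 0.092 -0.352 -0.073 0.147; 0.18 0.092 -0.352 -0.073 0.147")

```text
clock: 5.75
eef_pos: [531.4, 305.5, 282.4]
tcp_rot: [3.139, 0.002, -0.429]
contact_force: [-0.7, -0.5, 0.1]
opening: 0.589
```

```bash
python3 - <<'E'
from h import *
from rig import r,grab_frame
f=grab_frame('top'); im=f['img'][:,:,::-1].copy()
s=r.sense();print(s['clock'],s['eef_pos'],s['tcp_rot'],s['opening'])
crop(im,180,140,200,120,4,clampolys(CO,CY),'pics/t4c.png')
g=grab_frame('scene')['img'][:,:,::-1]; cv2.imwrite('pics/s4c.png',cv2.resize(g[180:300,180:340],None,fx=5,fy=5))
o=[554.75,296.95];y=1.1387
p=c2w([[0,25,0]],o,y)[0]
plan(s['eef_pos'],s['tcp_rot'],[p[0],p[1],176],y+np.pi/2+np.pi)
E
```

```text
5.8 [531.58869958 304.64968574 283.25982993] [ 3.13952638e+00  9.81415978e-04 -4.30047977e-01] 0.593473918742141
shift [-0.0006 -0.0029  0.1073] twist 0.0007 mm 107 rows 2.6
```

View pics/t4c.png

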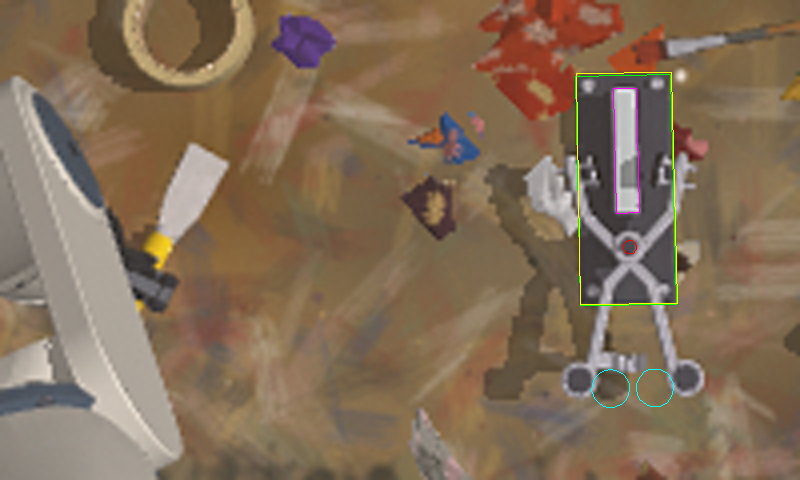

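View pics/s4c.png

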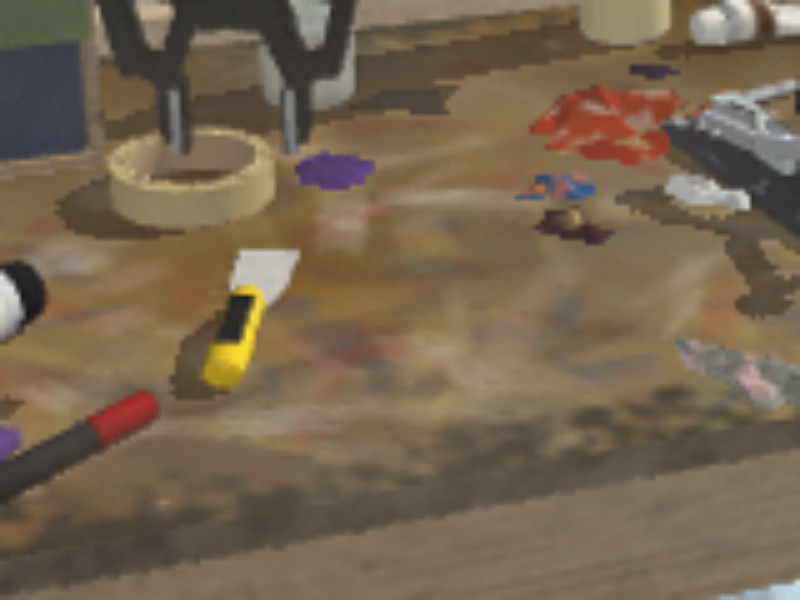

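>>> apply_moves(motion="0.18 0 0 0.035 0; 0.18 0 -0.001 0.065 0; 0.18 0 -0.001 0.09 0; 0.18 0 -0.001 0.1 0; 0.18 0 -0.001 0.103 0; 0.18 0 -0.001 0.103 0; 0.18 0 -0.001 0.103 0", squeeze=35)

```text
clock: 6.43
eef_pos: [533.2, 305.9, 182.7]
tcp_rot: [-3.14, -0.001, -0.431]
contact_force: [-0.2, -0.3, 0.8]
opening: 0.588
```

```bash
python3 - <<'E'
from h import *
from rig import r,grab_frame
f=grab_frame('top'); im=f['img'][:,:,::-1].copy()
s=r.sense();print(s['clock'],s['eef_pos'],s['tcp_rot'],s['opening'],s['contact_force'])
g=grab_frame('scene')['img'][:,:,::-1]; cv2.imwrite('pics/s5c.png',np.hstack([cv2.resize(g[200:280,180:260],None,fx=5,fy=5),cv2.resize(im[160:240,180:260],None,fx=5,fy=5)]))
E
```

```text
6.4833 [533.27905172 306.03567138 182.89534554] [-3.13948917e+00 -1.52630289e-03 -4.31327305e-01] 0.5909395897003906 [ 0.34135136  1.04181562 -0.96085061]
```

View pics/s5c.png

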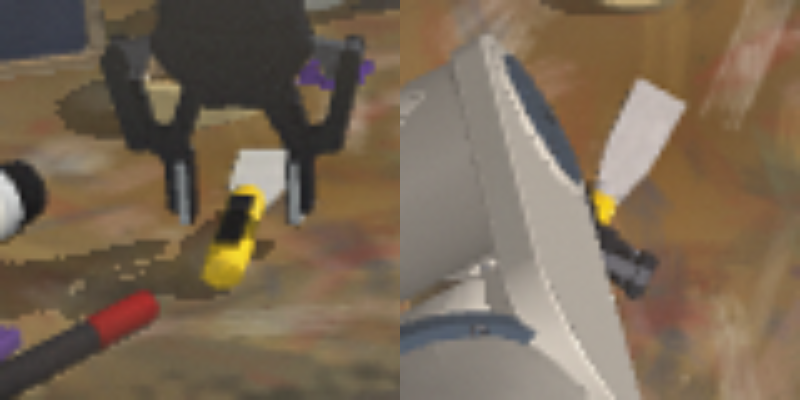

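>>> apply_moves(motion="0.18 0 0 0.004 0; 0.18 0 0 0.006 0; -1 0 0 0.006 0; -1 0 0 0.006 0; -1 0 0 0.006 0; -1 0 0 0.006 0; -1 0 0 0.006 0; -1 0 0 0.006 0", squeeze=35)

```text
clock: 7.2
eef_pos: [532.5, 306.0, 175.3]
tcp_rot: [-3.141, -0.0, -0.431]
contact_force: [-0.2, 0.7, 3.4]
opening: 0.242
```

```bash
python3 - <<'E'
from h import *
from rig import r
s=r.sense()
p=c2w([[96,0,0]],CO,CY)[0];print(p)
plan(s['eef_pos'],s['tcp_rot'],[p[0],p[1],290],CY)
E
```

```text
[653.25085219 -60.72852426   0.        ]
shift [ 0.2629  0.2828 -0.1148] twist -0.1473 mm 403 rows 9.7
```

>>> apply_moves(motion="-1 0 0 -0.03 0; -1 0 0 -0.07 0; -1 0 0 -0.115 0; -1 0.02 0.02 -0.115 -0.02; -1 0.05 0.05 -0.115 -0.04; -1 0.263 0.283 -0.115 -0.147; -1 0.263 0.283 -0.115 -0.147; -1 0.263 0.283 -0.115 -0.147; -1 0.263 0.283 -0.115 -0.147; -1 0.263 0.283 -0.115 -0.147; -1 0.263 0.283 -0.115 -0.147; -1 0.263 0.283 -0.115 -0.147; -1 0.263 0.283 -0.115 -0.147; -1 0.263 0.283 -0.115 -0.147; -1 0.263 0.283 -0.115 -0.147; -1 0.263 0.283 -0.115 -0.147; -1 0.263 0.283 -0.115 -0.147")

```text
clock: 8.62
eef_pos: [652.8, -60.0, 289.8]
tcp_rot: [-3.141, 0.001, 0.032]
contact_force: [-0.1, -0.2, -0.8]
opening: 0.237
```

```bash
python3 - <<'E'
from h import *
from rig import r,grab_frame,spotter
f=grab_frame('top'); im=f['img'][:,:,::-1].copy()
s=r.sense();print(s['clock'],s['eef_pos'],s['tcp_rot'],s['opening'],s['contact_force'])
for q in('scraper_blade_tip','scraper_handle_end'):
  for c in('top','scene'): 
    if c=='scene': g=grab_frame('scene')['img'][:,:,::-1]
    print(q,c,[(d["conf"],d["point"]) for d in spotter.place_of(q,c)[:2]])
cv2.imwrite('pics/s6c.png',np.hstack([cv2.resize(g[120:250,270:400],None,fx=3,fy=3),cv2.resize(im[110:240,270:400],None,fx=3,fy=3)]))
p=c2w([[96,0,0]],CO,CY)[0]
plan(s['eef_pos'],s['tcp_rot'],[p[0],p[1],206],CY)
E
```

```text
8.6667 [652.86312749 -59.78535469 289.96508304] [-3.14134282e+00  5.49540181e-04  3.22713022e-02] 0.24183674043202116 [-1.06329312  0.13238931  0.1304738 ]
scraper_blade_tip top []
scraper_blade_tip scene [(0.42, [758.7, -49.5, 117.7])]
scraper_handle_end top [(0.41, [591.8, -60.5, 123.0])]
scraper_handle_end scene [(0.58, [593.1, -62.8, 125.3])]
shift [0.0004 0.001  0.084 ] twist 0.0001 mm 84 rows 2.0
```

View pics/s6c.png

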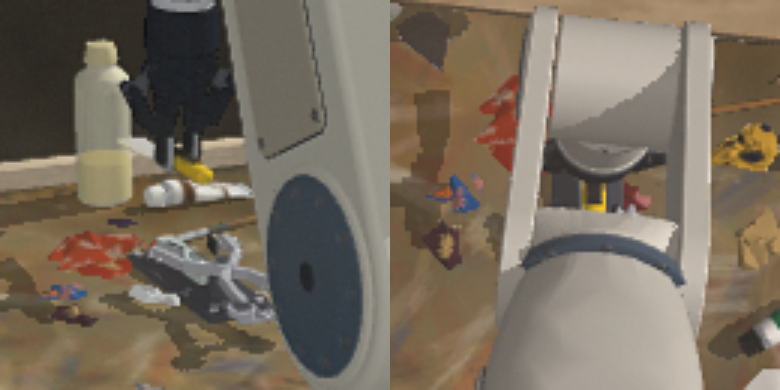

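>>> apply_moves(motion="-1 0.003 0.001 0.03 0; -1 0.003 0.001 0.055 0; -1 0.003 0.001 0.07 0; -1 0.003 0.001 0.077 0; -1 0.003 0.001 0.081 0; -1 0.003 0.001 0.083 0; -1 0.003 0.001 0.084 0; -1 0.003 0.001 0.084 0; -1 0.003 0.001 0.084 0")

```text
clock: 9.72
eef_pos: [656.7, -62.0, 207.1]
tcp_rot: [3.141, -0.002, 0.031]
contact_force: [-0.2, -0.2, -0.8]
opening: 0.236
```

```bash
python3 - <<'E'
from h import *
from rig import r,grab_frame
im=grab_frame('top')['img'][:,:,::-1];g=grab_frame('scene')['img'][:,:,::-1]
s=r.sense();print(s['clock'],s['eef_pos'],s['tcp_rot'],s['opening'],s['contact_force'])
cv2.imwrite('pics/s7c.png',np.hstack([cv2.resize(g[160:260,290:390],None,fx=4,fy=4),cv2.resize(im[130:230,285:385],None,fx=4,fy=4)]))
E
```

```text
9.8167 [656.54281419 -62.00045061 206.93162   ] [ 3.14146534e+00 -1.24557606e-03  3.08556170e-02] 0.2413048679308936 [0.42791478 0.08260705 0.07081231]
```

View pics/s7c.png

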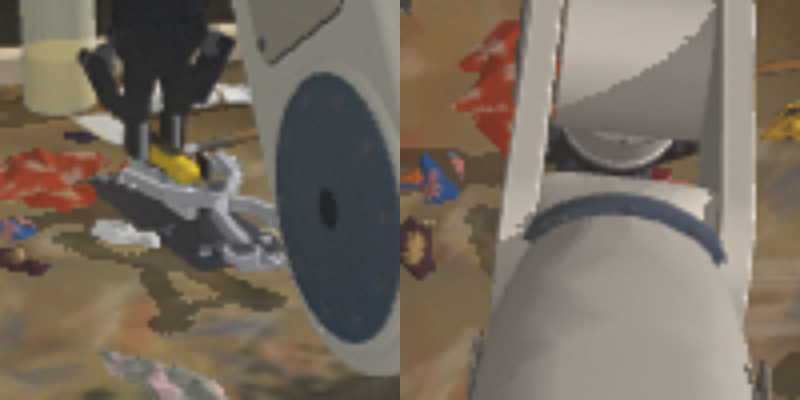

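>>> apply_moves(motion="-1 0 -0.001 0.001 0; -1 0 -0.001 0.002 0; -1 0 -0.001 0.002 0; -1 0 -0.001 0.002 0")

```text
clock: 10.15
eef_pos: [656.6, -60.9, 204.9]
tcp_rot: [3.142, -0.001, 0.031]
contact_force: [-1.2, 0.1, 5.4]
opening: 0.239
```

>>> apply_moves(motion="-0.4 0 0 0.001 0; -0.3 0 0 0 0; -0.15 0 0 0 0; 0 0 0 0 0; 0 0 0 0 0; 0 0 0 0 0; 0 0 0 -0.03 0; 0 0 0 -0.06 0; 0 0 0 -0.1 0; 0.6 0 0 -0.1 0; 1 -0.15 0 -0.1 0; 1 -0.15 0 -0.1 0; 1 -0.15 0 -0.1 0; 1 -0.15 0 -0.1 0; 1 -0.15 0 -0.1 0; 1 -0.15 0 -0.1 0")

```text
clock: 11.48
eef_pos: [505.5, -65.7, 304.5]
tcp_rot: [3.142, -0.001, 0.03]
contact_force: [0.4, -0.8, -0.0]
opening: 1.002
```

```bash
python3 - <<'E'
from h import *
from rig import r,grab_frame
im=grab_frame('top')['img'][:,:,::-1];g=grab_frame('scene')['img'][:,:,::-1]
s=r.sense();print(s['clock'],s['eef_pos'],s['tcp_rot'],s['opening'],s['contact_force'])
cv2.imwrite('pics/s8c.png',np.hstack([cv2.resize(g[160:260,290:390],None,fx=4,fy=4),cv2.resize(im[130:230,285:385],None,fx=4,fy=4)]))
p=c2w([[-63,0,0]],CO,CY)[0]
plan(s['eef_pos'],s['tcp_rot'],[p[0],p[1],290],CY)
plan(s['eef_pos'],s['tcp_rot'],[p[0],p[1],198],CY)
E
```

```text
11.5833 [507.46938974 -65.67710222 304.60393232] [ 3.14130781e+00 -2.12972221e-03  3.08633560e-02] 0.9993013077747117 [ 0.09449613 -0.5723997  -0.15849839]
shift [-0.0132 -0.0003  0.0146] twist -0.0004 mm 20 rows 0.5
shift [-0.0134 -0.0003  0.1066] twist -0.0004 mm 107 rows 2.6
```

View pics/s8c.png

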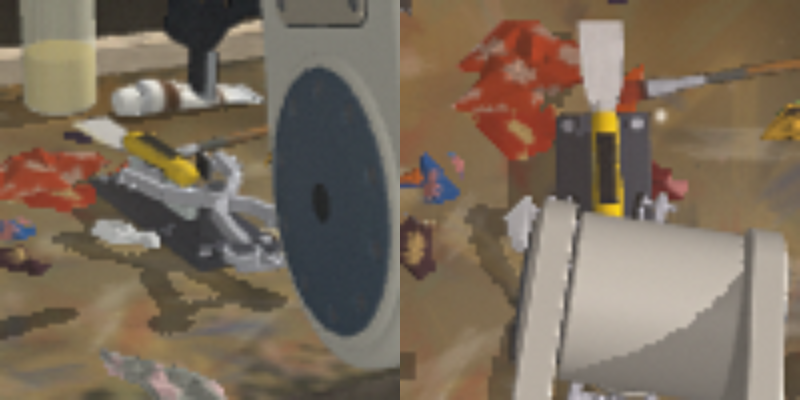

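```bash
python3 - <<'E'
from h import *
p=unproj(285+202/4-.5,130+20/4-.5,31);d=p[:2]-CO
print(p,d@[np.cos(CY),np.sin(CY)],d@[-np.sin(CY),np.cos(CY)])
for pt in ([166/4,0],): pass
E
```

```text
[765.40447435 -56.87154536  31.        ] 208.21960666107725 0.2667008689124703
```

>>> apply_moves(motion="1 -0.013 0 0.03 0; 1 -0.013 0 0.06 0; 1 -0.013 0 0.085 0; 1 -0.013 0 0.1 0; 1 -0.013 0 0.106 0; 1 -0.013 0 0.106 0; 1 -0.013 0 0.106 0")

```text
clock: 12.17
eef_pos: [494.3, -66.0, 198.3]
tcp_rot: [3.142, -0.0, 0.031]
contact_force: [-0.5, -0.0, 0.0]
opening: 1.001
```

```bash
python3 - <<'E'
from h import *
from rig import r,grab_frame
im=grab_frame('top')['img'][:,:,::-1];g=grab_frame('scene')['img'][:,:,::-1]
s=r.sense();print(s['clock'],s['eef_pos'],s['tcp_rot'],s['opening'],s['contact_force'])
cv2.imwrite('pics/s9c.png',np.hstack([cv2.resize(g[160:260,290:390],None,fx=4,fy=4),cv2.resize(im[130:230,285:385],None,fx=4,fy=4)]))
p=c2w([[-63,0,0]],CO,CY)[0]
plan(s['eef_pos'],s['tcp_rot'],[p[0],p[1],198],CY)
E
```

```text
12.2667 [494.27796556 -66.03721736 199.05499097] [ 3.14129353e+00 -1.93041491e-03  3.10812514e-02] 0.9997227230970539 [-0.37495255  0.30597087 -0.08673592]
shift [ 0.0001 -0.0002  0.0011] twist -0.0003 mm 1 rows 0.0
```

View pics/s9c.png

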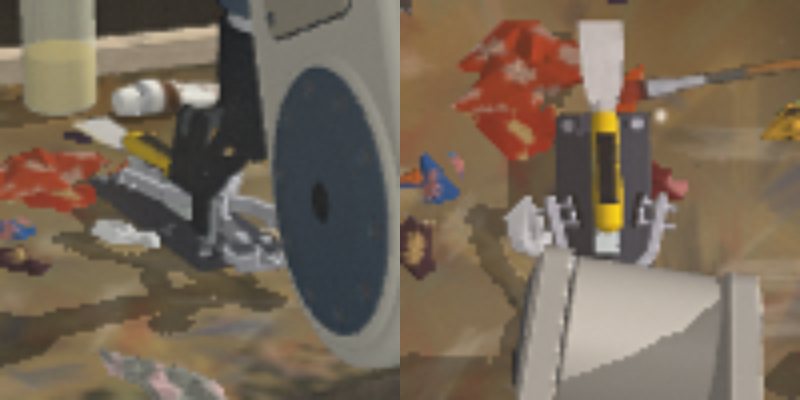

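Scraper lies between the open pads with its handle end just ahead of the pivot; fingers straddle the handle bars. Squeeze.

>>> apply_moves(motion="0.6 0 0 0 0; 0.4 0 0 0 0; 0.2 0 0 0 0; 0 0 0 0 0; -0.2 0 0 0 0; -1 0 0 0 0; -1 0 0 0 0; -1 0 0 0 0; -1 0 0 0 0; -1 0 0 0 0; -1 0 0 0 0; -1 0 0 0 0", squeeze=40)

```text
clock: 13.27
eef_pos: [492.4, -66.1, 199.3]
tcp_rot: [3.142, 0.002, 0.031]
contact_force: [-8.4, -0.3, 19.4]
opening: 0.271
```

```bash
python3 - <<'E'
from h import *
from rig import r,grab_frame
im=grab_frame('top')['img'][:,:,::-1]
s=r.sense();print(s['clock'],s['eef_pos'],s['tcp_rot'],s['opening']*85,s['contact_force'])
cv2.imwrite('pics/s10c.png',cv2.resize(im[130:230,285:385],None,fx=5,fy=5))
E
```

```text
13.3167 [492.43723483 -66.07214179 199.28582298] [3.14152542e+00 1.70718401e-03 3.13022037e-02] 23.158455129516476 [-8.44126407 -1.17896383 17.35766605]
```

View pics/s10c.png

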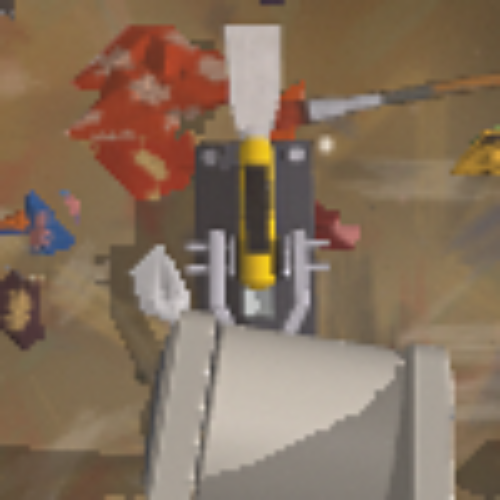

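>>> apply_moves(motion="-1 0 0 -0.001 0; -1 0 0 -0.002 0; -1 0 0 -0.003 0; -1 0 0 -0.003 0; -1 0 0 -0.003 0; -1 0 0 -0.003 0")

```text
clock: 13.82
eef_pos: [492.5, -66.0, 200.4]
tcp_rot: [-3.141, 0.003, 0.031]
contact_force: [-3.9, -4.9, -17.5]
opening: 0.264
```

>>> apply_moves(motion="-1 0 0 0.001 0; -1 0 0 0.001 0; -1 0 0 0.001 0; -1 0 0 0.001 0")

```text
clock: 14.15
eef_pos: [492.4, -66.1, 200.2]
tcp_rot: [-3.141, 0.003, 0.031]
contact_force: [-6.9, -4.5, -3.3]
opening: 0.268
```

>>> apply_moves(motion="-0.35 0 0 0 0; -0.25 0 0 0 0; -0.15 0 0 0 0; 0 0 0 0 0; 0.3 0 0 0 0; 0.6 0 0 0 0; 0.6 0 0 0 0; 0.6 0 0 0 0")

```text
clock: 14.82
eef_pos: [493.4, -66.0, 200.2]
tcp_rot: [3.142, -0.0, 0.031]
contact_force: [-0.3, 0.4, 0.6]
opening: 0.804
```

```bash
python3 - <<'E'
from h import *
from rig import r,grab_frame
im=grab_frame('top')['img'][:,:,::-1]
s=r.sense();print(s['clock'],s['eef_pos'],s['tcp_rot'],s['opening']*85,s['contact_force'])
cv2.imwrite('pics/s11c.png',cv2.resize(im[130:230,285:385],None,fx=5,fy=5))
E
```

```text
14.8667 [493.40487211 -65.99713722 200.17443395] [ 3.14155430e+00 -2.84638181e-04  3.09485219e-02] 67.85517066946781 [ 0.62753231  0.11957539 -0.25610901]
```

View pics/s11c.png

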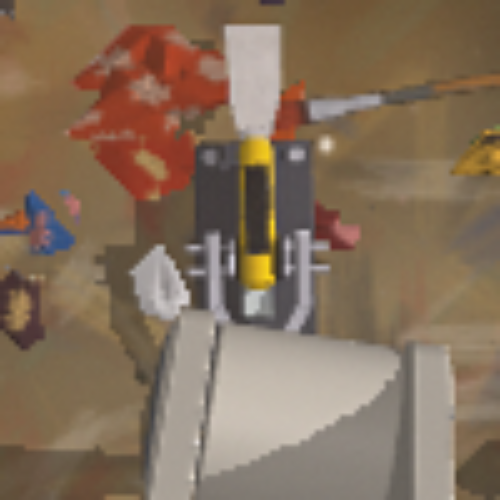

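>>> apply_moves(motion="0.6 0 0 -0.03 0; 0.6 0 0 -0.06 0; 0.6 0 0 -0.1 0; 0.6 0 0 -0.14 0; 0.6 -0.05 0.1 -0.18 0; 0.6 -0.05 0.25 -0.18 0; 0.6 -0.05 0.25 -0.18 0; 0.6 -0.05 0.25 -0.18 0; 0.6 -0.05 0.25 -0.18 0; 0.6 -0.05 0.25 -0.18 0; 0.6 -0.05 0.25 -0.18 0; 0.6 -0.05 0.25 -0.18 0; 0.6 -0.05 0.25 -0.18 0; 0.6 -0.05 0.25 -0.18 0")

```text
clock: 16.03
eef_pos: [451.0, -316.3, 379.6]
tcp_rot: [-3.14, 0.001, 0.031]
contact_force: [0.5, 0.5, 1.3]
opening: 0.797
```

```bash
python3 - <<'E'
from h import *
from rig import r,grab_frame
im=grab_frame('top')['img'][:,:,::-1].copy();g=grab_frame('scene')['img'][:,:,::-1]
s=r.sense();print(s['clock'],s['eef_pos'],s['contact_force'])
crop(im,285,125,105,125,4,clampolys(CO,CY),'pics/a.png');a=cv2.imread('pics/a.png')
b=cv2.resize(g[160:260,280:380],(500,500))
cv2.imwrite('pics/s12c.png',np.hstack([a[:500],b[:,:370]])); cv2.imwrite('pics/t12.png',im)
E
```

```text
16.1333 [ 451.22341973 -315.97278992  379.78924167] [-0.35995172 -0.94080566  1.1184313 ]
```

View pics/s12c.png

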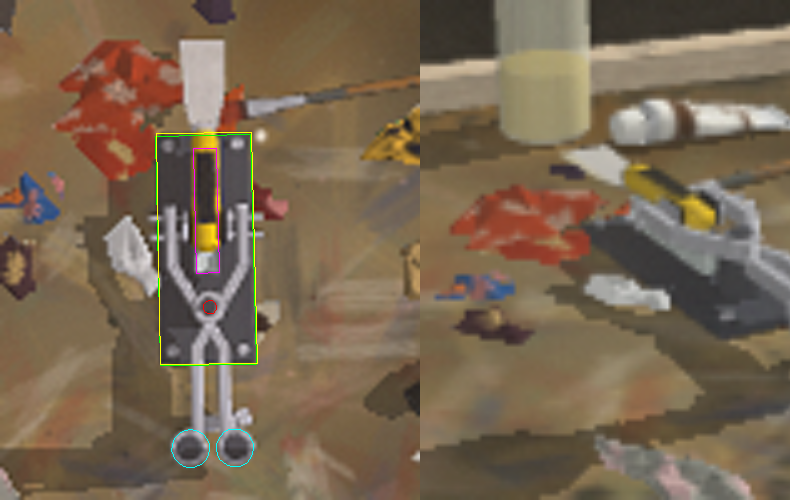

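View pics/t12.png

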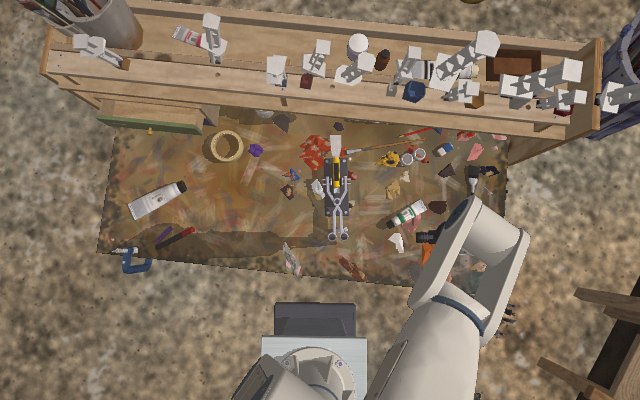

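```bash
python3 - <<'E'
from rig import r
print(r.sense()['clock'],r.sign_off())
E
```

```text
the job is handed in; nothing more can be done
16.1333 None
```

I did the job in the order asked and handed it in at 16.1 s.

- **Release:** I pressed the left thumb plate down about 8 mm with 5 N or less. The pictures showed the clamp spring open.
- **Placing:** I laid the scraper flat on the rail with its blade pointing out. From the blade tip in the picture, the handle end lies about 42 mm ahead of the pivot, inside the 20 to 50 mm range.
- **Closing:** I squeezed the handles with 40 N. The fingers were pushing them down with up to 19 N, so I eased that off before letting go to keep the ratchet engaged. The clamp stayed shut by itself.

**Last checks:**
- The thumb plates are back at their start position, which fits the innermost tooth.
- The pads are about 24 mm apart, pushed back from the 14 mm they would have empty, so they are holding the handle. I judged this from the picture and did not test it by pulling.
- The tube, tape roll and twin cup look unmoved in the final picture. I did not measure them again.
- The arm stands clear of everything.

No check failed. The networks did not find the blade tip from the top camera while I carried the scraper, so I worked it out from the picture after placing it.

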